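# Stack the analyser kit in its carrier and lock the follower

## Task

Get the analyser kit ready for the pallet to be moved: stack it in the plywood carrier, largest first - the taped carton flat on the tray between the rails, then the battery from its charging dock, laid face up and flat, lengthways and centred on the carton and set down gently, not dropped. Then pinch the red lock tab back against the blue ear and, keeping it pinched, slide the follower along until the carton is snug against the end stop; let go so that it locks. Leave the bottle, the weight and the puck where they are.

Things in the scene. Friction and masses are not known exactly. Their poses are not given: they have to be found in the camera images.
- carrier: Kit carrier fixed to the pallet: plywood tray 112 x 310 mm, length along its y. Origin: centre of the underside, on the bench; tray floor 12 mm higher. Two aluminium rails run along y, 80 mm apart inside (x = +-40 mm), tops 8 mm above the floor. An end stop 50 mm high stands at the +y end, inner face at y = +142 mm; the follower comes from the -y end
- tray_centre (a point): Point on the carrier's tray floor under the middle of the carton when this stands snug against the stop (carrier x = 0, y = +87 mm); axes as the carrier's. The 110 mm carton fits between the rails only lengthways along y
- follower (a joint): Position of the blue follower along the rails, m; grows towards the stop (carrier +y), starts at 0 to 0.03. Its pressing face is at carrier y = -63 mm + value; the tray's free length is 205 mm - value, so 0.095 is snug on the 110 mm carton. With the tab pinched it slides against a steady drag of 8 N (12 N with the carton in front); with the tab free it is locked
- follower_face (a point): Point on the middle of the follower's pressing face, 25 mm above the tray floor. The pressing plate is 78 mm wide and 44 mm high above the tray floor, lower than the carton
- follower_grip (a point): Where to pinch: midway between the back of the blue ear (-y side, fixed) and the front of the red lock tab (+y side), 94 mm above the tray floor, 57 mm behind the pressing face; axes as the carrier's. Both upright, 26 to 28 mm wide along x, tops 108 mm above the floor. Fingers close along y: 26 mm over both, 14 mm when pinched. Beside them nothing stands over 45 mm above the floor
- lock_tab (a joint): Angle of the red lock tab, rad: 0 free (locked), 0.17 fully pulled back to the ear, that is 12 mm towards carrier -y at the grip height. A spring resists with about 4 to 6 N there; beyond about 0.05 the brake toes are off the rails
- carton_centre (a point): Centre of the small brown taped carton, 68 mm (its x) x 110 mm (its y) x 50 mm (its z, up), about 0.22 kg, standing on the bench at the start. Grip it across the 68 mm, with the fingertips at least 12 mm above its underside so that they clear the carrier's rails
- dock: Black and grey charging dock fixed to the bench, base 128 x 92 x 20 mm. Origin: centre of the underside. Its deck slopes 35 degrees, low end to the dock's -x (towards the robot); the deck is 32 mm wide, narrower than the battery, and beside it nothing is higher than 22 mm above the bench. A ledge 8 mm high at the low end holds the battery
- battery_centre (a point): Centre of the black and yellow battery pack, 44 mm (its x) x 87 mm (its y) x 22 mm (its z, out of its upper face), about 0.19 kg. At the start it lies on the dock's deck: its z leans 35 degrees from vertical to the dock's -x, its y runs along the slope, its centre is 65 mm above the bench. Grip it across the 44 mm, fingertips short of its underside, and lift it off square to the deck
- bottle: Bystander: small brown dropper bottle with red cap, 29 mm across, 81 mm high, origin at its underside
- weight: Bystander: silver check weight, 38 mm across, 62 mm high, origin at its underside
- puck: Bystander: black puck with a copper face, 40 mm across, 12 mm high, origin at its underside
Things that resemble listed ones, but are neither listed nor needed, are in the scene too. Leave any white look-alike of the part that bears battery_centre alone.

How it is judged:
By the outcome, as a careful person would: the job done as asked, in the order asked, and still so for the second after the job is handed in, with the robot touching nothing.
It also fails if it takes over 58 s, if anything falls off the work surface, if the arm or the gripper's body presses on something with over 40 N, if the wrist force passes 120 N, or if a joint passes its speed limit or range.

## Robot

A 6-joint arm with a two-finger parallel gripper is mounted at the origin on the work surface; the furniture and walls round the work are solid. World frame = base frame: x ahead of the robot, y to its left, z up, the work surface at z = 0. Lengths are in m, angles in rad, forces in N, time in s.
With the tool pointing down it reaches from about 0.275 to 0.875 m from the base axis. Payload 12.5 kg.
Tool frame: the origin (TCP) lies at the very end of the fingers, on their centre line; the grasp point (between the pads) lies 19 mm behind it; z points along the fingers, y is the line along which they close (so a half turn about z gives the same grasp; the last joint's range is limited). The gripper opens to 85 mm and grips with 20 to 120 N. Pads are 22 mm wide; open, the fingers measure 114 mm over their backs; the gripper's body (76 mm by 85 mm) begins 54 mm behind the grasp point. The pads swing forward as they close: fully open they stand 13 mm farther back than shut.
Start: joints at [1.144, 0.351, 1.652, -0, 1.139, -0.085], TCP at [0.184, 0.518, 0.231] pointing down, gripper open.
Joint ranges: [-2.75, 2.75], [-0.79, 2.1], [0.01, 2.65], [-1.57, 4.71], [0.07, 3.14], [-2.87, 2.87]. Speed limits (rad/s): [2.22, 2.22, 2.79, 3.14, 3.14, 3.14].

## Interface

Orientations are given as a 3x3 rotation matrix whose columns are the frame's x, y, z axes.
In Python, from bench import manip gives the robot as it stands. Calls block until the motion is done:
- manip.move_ptp(position, orientation): joint-space move of the TCP to a pose.
- manip.move_l(position, attitude=None, max_speed=0.15): straight line of the TCP; attitude=None keeps the orientation; max_speed is the mean speed in m/s.
- manip.move_j(angles): joint-space move.
- manip.set_gripper(opening, effort=None): opening from 0.0 (shut) to 1.0 (fully open); effort is the grip in N (None keeps the last); returns when the fingers have stopped.
- manip.dwell(seconds).
- manip.inverse_kinematics(position, orientation): joint angles nearest the present ones, or None.
- manip.grab_frame(name): name is "side" or "top"; returns (picture, depth): 420x560x3 uint8, red, green, blue; 420x560 float32, m along the optical axis (not along the pixel's ray), 0 where there is no reading.
- manip.get_calibration(name): a dict with "camera_matrix" (3x3 intrinsics, pixels), "k1" (the pictures are not rectified: a ray, as slopes to the right and down, at radius r is drawn at 1 + k1 r^2 times it, then the intrinsics apply), "R" (3x3) and "t" (3): a world point X has camera coordinates R X + t. Camera axes: x right, y down, z forward; pixel columns grow to the right and rows downward; lengths in m; the calibration is good to about 2 mm. A picture is of the moment at which its call begins. get_calibration takes no time and is no camera call.
A pose or a line that the arm cannot do raises manip.Unreachable and nothing moves.
- manip.sign_off(): hands the job in; it is judged then, once.
Trained networks look in the newest picture that a camera, given by its name, has taken for a name from the list of things; names that differ only in an ending like _2 or _b are one class to them, and where a whole thing is asked for, a point or a joint stands for the part that bears it (a point fixed in the world has none). Each returns a list of dicts, best first, with "confidence" (0 to 1); they miss things now and then, are a little off and sometimes report something else, mostly with a low value. They report only what shows in the picture. A call takes as long as a camera call. They do not tell look-alikes from the thing itself.
- manip.look_for(camera, name): "at" ([x, y, z] in m, in world coordinates, good to about 4 mm: the middle of the surface that is visible of it).
Readings, each from a call of its own:
- manip.current_time(): time.
- manip.current_qpos(): joint angles.
- manip.current_joint_vel(): joint speeds.
- manip.current_joint_torque(): joint torques, N m.
- manip.current_ee_pos(): TCP position.
- manip.current_tcp_rot(): TCP orientation.
- manip.current_force(): force on the tool from outside, world axes, zero at the start.
- manip.current_ft_torque(): the same for the moment, N m.
- manip.current_grip_width(): opening from 0.0 (shut) to 1.0 (fully open).
- manip.current_grip_force(): force on a finger pad.
Only numpy, scipy, OpenCV 4.12 (cv2) and the standard library are available. Lean on these libraries where they do the work, as an engineer would, in place of code of your own. Each camera call takes 0.05 s, during which the arm holds its last target. There are 200 camera calls.

## Working session

There is one attempt and no reset: what is moved stays moved. The work goes in short steps, each a Python script; the robot and the scene stay as the last script left them, time stands still between calls to the robot, and variables do not carry over. Pictures are saved under pics/ and viewed, at most 10 in all, crops included, and the job is handed in when it is done.

```bash
mkdir -p pics; ls
cat > h.py <<'E'
import numpy as np, cv2
from bench import manip as m
def grab(cam,fn=None):
    p,d=m.grab_frame(cam)
    if fn: cv2.imwrite('pics/'+fn,p[:,:,::-1])
    return p,d
def cloud(cam,d):
    c=m.get_calibration(cam);K=np.array(c["camera_matrix"]);R=np.array(c["R"]);t=np.array(c["t"])
    v,u=np.mgrid[:d.shape[0],:d.shape[1]]
    pts=np.stack([u.ravel(),v.ravel()],1).astype(float)[:,None]
    n=cv2.undistortPoints(pts,K,np.array([c["k1"],0,0,0.]))[:,0]
    z=d.ravel()[:,None]
    X=(np.hstack([n,np.ones((len(n),1))])*z-t)@R
    X[z[:,0]==0]=np.nan
    return X.reshape(*d.shape,3)
E
python3 - <<'E'
from h import *
for c in("top","side"):
    p,d=grab(c,c+'0.png'); np.save(c+'0.npy',cloud(c,d)); np.save(c+'p0.npy',p)
    print(c,m.get_calibration(c))
    for n in("carrier","follower","lock_tab","carton_centre","dock","battery_centre","bottle","weight","puck"):
        print(n,[(np.round(x["at"],3).tolist(),round(x["confidence"],2)) for x in m.look_for(c,n)][:3])
print(m.current_time())
E
```

```text
pics
top {'camera_matrix': array([[443.72139943,   0.        , 275.99616123],
       [  0.        , 443.72139943, 208.52421799],
       [  0.        ,   0.        ,   1.        ]]), 'k1': -0.054860214844521506, 'R': array([[ 0.02224254, -0.99963369,  0.01541936],
       [-0.98194914, -0.02474155, -0.18752   ],
       [ 0.18783281, -0.01097011, -0.98213975]]), 't': array([0.11224974, 0.47975344, 1.39026735])}
carrier [([0.517, -0.054, 0.012], 0.72)]
follower [([0.519, -0.154, 0.035], 0.73), ([0.37, -0.005, 0.043], 0.37)]
lock_tab [([0.525, -0.147, 0.04], 0.75)]
carton_centre [([0.501, -0.304, 0.051], 0.8), ([0.516, -0.053, 0.012], 0.2)]
dock [([0.452, 0.254, 0.017], 0.97)]
battery_centre [([0.374, 0.587, 0.024], 0.87), ([0.46, 0.261, 0.073], 0.85)]
bottle []
weight [([0.375, -0.102, 0.043], 0.51)]
puck [([0.379, 0.099, 0.009], 0.44)]
side {'camera_matrix': array([[501.21490627,   0.        , 277.81536516],
       [  0.        , 501.21490627, 213.85715476],
       [  0.        ,   0.        ,   1.        ]]), 'k1': 0.06118216933784587, 'R': array([[ 0.99936321, -0.03495169,  0.00718006],
       [-0.01742533, -0.65366137, -0.75658653],
       [ 0.03113731,  0.75597962, -0.65385417]]), 't': array([-0.47920232,  0.15857668,  1.43780261])}
carrier [([0.516, -0.072, 0.021], 0.9), ([0.518, -0.143, 0.034], 0.66)]
follower [([0.518, -0.172, 0.027], 0.83)]
lock_tab [([0.52, -0.143, 0.038], 0.65)]
carton_centre [([0.502, -0.323, 0.051], 0.59)]
dock [([0.475, 0.246, 0.022], 0.66)]
battery_centre [([0.462, 0.249, 0.072], 0.6), ([0.376, 0.574, 0.02], 0.48), ([0.383, -0.013, 0.042], 0.28)]
bottle [([0.379, -0.011, 0.043], 0.48)]
weight [([0.384, -0.116, 0.038], 0.67), ([0.515, -0.075, 0.018], 0.45), ([0.462, 0.25, 0.07], 0.28)]
puck [([0.525, -0.171, 0.03], 0.68), ([0.379, 0.096, 0.014], 0.44)]
1.0
```

View pics/top0.png

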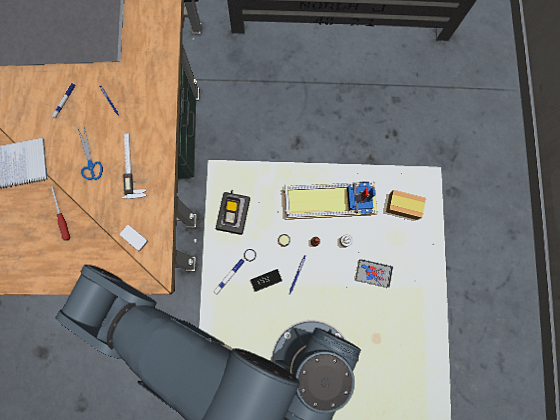

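View pics/side0.png

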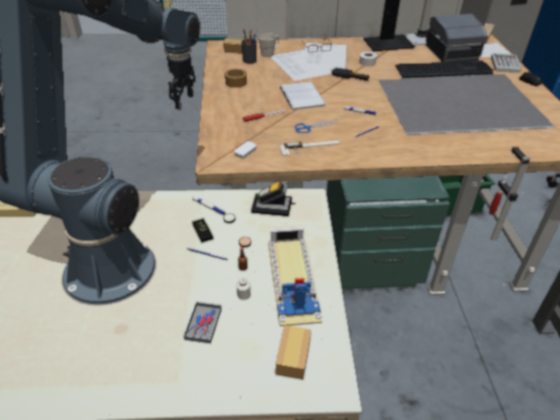

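The top view shows the battery on its dock at about (232,207), the carrier at (285-375,200) with the follower at (362,196), and the carton at (407,205). The white look-alike is at (133,237). In the side view the stop is at about (287,235). Next I fit poses from the depth.

```bash
cat > fit.py <<'E'
from h import *
def rect(P,n,ctr,rad,z0,z1):
    s=(np.abs(P[...,:2]-ctr).max(-1)<rad)&(P[...,2]>z0)&(P[...,2]<z1)
    Q=P[s]; r=cv2.minAreaRect((Q[:,:2]*1000).astype(np.float32))
    print(n,s.sum(),np.round(r[0],1),np.round(r[1],1),round(r[2],1),'medz',round(float(np.median(Q[:,2])),4),'mean',np.round(Q.mean(0),4)); return Q
E
python3 - <<'E'
from fit import *
for c in("top","side"):
    P=np.load(c+'0.npy');p=np.load(c+'p0.npy').astype(int)
    print(c)
    rect(P,'carton top',[.502,-.31],.085,.042,.06)
    rect(P,'carrier all',[.517,-.06],.19,.006,.2) if 0 else None
    rect(P,'tray',[.517,-.06],.165,.0075,.017)
    rect(P,'rails+',[.517,-.06],.165,.0075,.024)
    rect(P,'stop',[.517,.09],.06,.035,.06)
    rect(P,'foll plate',[.517,-.15],.07,.05-.004,.064)
    rect(P,'ear/tab',[.517,-.15],.09,.085,.13)
    rect(P,'tops',[.517,-.15],.09,.112,.13)
    red=(p[...,0]>110)&(p[...,1]<70)&(p[...,2]<80)
    Q=P.copy();Q[~red]=np.nan; rect(Q,'red',[.517,-.15],.09,.03,.13)
    rect(P,'dockbase',[.46,.255],.11,.008,.024)
    Q=rect(P,'batt',[.46,.255],.09,.04,.12)
    for _ in range(4):
        mu=Q.mean(0);U=np.linalg.svd(Q-mu)[2];n=U[2]*np.sign(U[2][2]);e=(Q-mu)@n
        Q=Q[abs(e)<max(.004,1.5*e.std())]
    mu=Q.mean(0);U=np.linalg.svd(Q-mu)[2];n=U[2]*np.sign(U[2][2])
    print('n',n,'tilt',np.degrees(np.arccos(n[2])),'az',np.degrees(np.arctan2(n[1],n[0])))
    a=np.cross(n,[0,0,1]);a/=np.linalg.norm(a);b=np.cross(n,a)
    r=cv2.minAreaRect((np.c_[(Q-mu)@a,(Q-mu)@b]*1000).astype(np.float32));print(len(Q),r,'ctr',mu+(a*r[0][0]+b*r[0][1])/1000)
for c in("top","side"):
    s=cv2.resize(cv2.imread(f'pics/{c}0.png')[165:265,205:435] if c=="top" else cv2.imread(f'pics/{c}0.png')[175:385,235:345],None,fx=3.4 if c=="top" else 2.8,fy=3.4 if c=="top" else 2.8,interpolation=cv2.INTER_CUBIC)
    cv2.imwrite(f'pics/{c}crop.png',s)
E
```

```text
top
carton top 712 [ 504.8 -305.4] [114.2  70.2] 77.2 medz 0.0488 mean [ 0.5039 -0.3041  0.0489]
tray 1635 [497.8 -57.7] [328.6 279.8] 88.1 medz 0.0114 mean [ 0.5058 -0.0181  0.0117]
rails+ 2122 [497.6 -57.6] [328.  280.4] 88.4 medz 0.0127 mean [ 0.5074 -0.0266  0.0136]
stop 60 [506.3  93.2] [98.8 13.3] 3.8 medz 0.0561 mean [0.5063 0.0924 0.053 ]
foll plate 91 [ 523.9 -145. ] [76.8 70.9] 4.1 medz 0.0539 mean [ 0.5216 -0.1252  0.0538]
ear/tab 77 [ 525.8 -165.2] [28.9 26.3] 89.4 medz 0.1136 mean [ 0.5256 -0.1662  0.1089]
tops 41 [ 526.2 -165.2] [28.9 25.6] 89.4 medz 0.1173 mean [ 0.5266 -0.1667  0.1172]
red 16 [ 525.  -163.4] [21.6 20.6] 2.3 medz 0.1155 mean [ 0.5242 -0.1576  0.1096]
dockbase 631 [481.6 272.3] [158.  194.5] 69.9 medz 0.0189 mean [0.4587 0.2619 0.0183]
batt 398 [469.1 263.9] [43.6 90.4] 80.1 medz 0.0756 mean [0.4659 0.2633 0.0741]
n [-0.56333605  0.09672342  0.82054681] tilt 34.86043077068137 az 170.25745042230818
273 ((0.34783935546875, 0.539886474609375), (42.516517639160156, 86.00936889648438), 1.1226938962936401) ctr [0.45852893 0.26572262 0.07226036]
side
carton to
[... 368 characters left out ...]
5.  75.2] 1.6 medz 0.0547 mean [ 0.5214 -0.1415  0.054 ]
ear/tab 198 [ 527.1 -169.5] [32.4 27.6] 89.4 medz 0.1101 mean [ 0.5264 -0.1731  0.1082]
tops 90 [ 525.6 -169.3] [25.5 31.2] 9.2 medz 0.1191 mean [ 0.5264 -0.1708  0.1184]
red 23 [ 526.5 -158.6] [16.2  6.6] 7.0 medz 0.1107 mean [ 0.5259 -0.159   0.1112]
dockbase 419 [473.2 261.8] [118.4 216. ] 66.8 medz 0.0201 mean [0.466  0.2435 0.0188]
batt 424 [468.6 263.1] [48.8 90. ] 79.4 medz 0.0703 mean [0.4728 0.2544 0.0698]
n [-0.0917195  -0.98902593  0.11582423] tilt 83.34883245231903 az -95.29829655225456
259 ((5.463535308837891, -4.984167098999023), (58.5980339050293, 86.8399429321289), 89.418701171875) ctr [0.4672677  0.25018413 0.07023734]
```

View pics/topcrop.png

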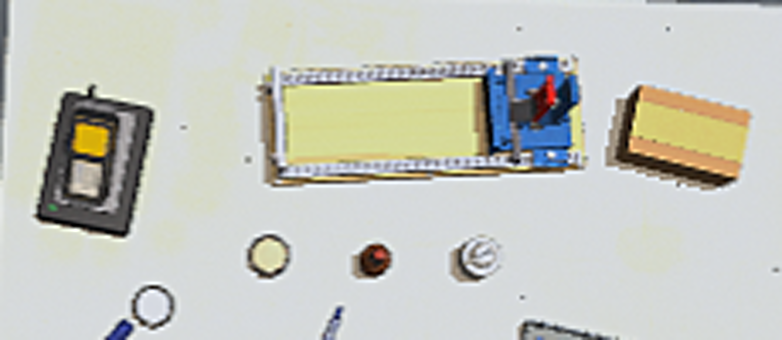

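The top crop shows the empty tray between the rails, the stop at its left end (270,125), and the red tab (545,100) in front of the blue ear (568,95). The carton is yawed by about -13°. I'll refine the carrier pose from the saved clouds.

Run:
```python
from fit import *
T=[np.load(c+'0.npy') for c in("top","side")]
o=np.array([.5167,-.055]);yaw=np.radians(4)
def loc(P,o,yaw):
    c,s=np.cos(yaw),np.sin(yaw);Q=P.copy();Q[...,:2]=(P[...,:2]-o)@np.array([[c,-s],[s,c]]);return Q
for P,n in zip(T,("top","side")):
    print(n);L=loc(P,o,yaw);Q=L[np.isfinite(L[...,0])]
    a=Q[(abs(Q[:,0])<.07)&(abs(Q[:,1])<.18)&(Q[:,2]>.007)]
    r=cv2.minAreaRect((a[a[:,2]<.07][:,:2]*1000).astype(np.float32));print('outline',r)
    # rail tops: per-slice x of inner/outer edges
    for sgn in(1,-1):
        xs=[]
        for y in np.arange(-.03,.13,.01):
            b=Q[(abs(Q[:,1]-y)<.005)&(Q[:,2]>.0155)&(Q[:,2]<.025)&(Q[:,0]*sgn>.03)&(Q[:,0]*sgn<.06)]
            if len(b): xs.append((y,b[:,0].mean()))
        xs=np.array(xs);f=np.polyfit(*xs.T,1);print('rail',sgn,len(xs),'deg',-np.degrees(f[0]),'x0',f[1])
    a=Q[(abs(Q[:,0])<.04)&(abs(Q[:,1]-.14)<.03)&(Q[:,2]>.02)&(Q[:,2]<.07)]
    print('stop y',np.round(np.percentile(a[:,1],[1,10,50,90,99]),4),'z',a[:,2].max())
    a=Q[(abs(Q[:,0])<.03)&(abs(Q[:,1]+.05)<.03)&(Q[:,2]>.02)&(Q[:,2]<.06)];print('face y',np.round(np.percentile(a[:,1],[90,97,99,100]),4),np.percentile(a[:,2],99))
    a=Q[(abs(Q[:,0])<.04)&(abs(Q[:,1]+.11)<.05)&(Q[:,2]>.100)];print('tops y',np.round(np.percentile(a[:,1],[0,3,50,97,100]),4),'x',np.round(np.percentile(a[:,0],[0,3,50,97,100]),4))
def Rz(a,flip=1):
    y=flip*np.array([np.cos(a),np.sin(a),0]);z=np.array([0,0,-1.]);return np.c_[np.cross(y,z),y,z]
n=np.array([-.5633,.0967,.8205]);n/=np.linalg.norm(n)
for nm,p,R in[("carton",[.505,-.305,.1],lambda f:Rz(np.radians(-13),f)),("tray",[.511,.026,.1],lambda f:Rz(yaw,f)),("grip",[.525,-.165,.12],lambda f:Rz(yaw+np.pi/2,f)),
  ("placeb",[.511,.026,.1],lambda f:Rz(yaw,f)),
  ("batt",[.462,.265,.06],lambda f:(lambda y:np.c_[np.cross(y,-n),y,-n])(f*np.cross([0,0,1],-n)/np.linalg.norm(np.cross([0,0,1],-n))))]:
    for f in(1,-1):
        q=m.inverse_kinematics(p,R(f));print(nm,f,None if q is None else np.round(q,2))
```

```text
top
outline ((-0.3506584167480469, 0.4526519775390625), (321.3946533203125, 133.30836486816406), 88.8184814453125)
rail 1 16 deg 0.526436014315227 x0 0.046012717913679495
rail -1 16 deg 0.3100343240006963 x0 -0.044881437422748756
stop y [0.1408 0.143  0.1483 0.1518 0.1551] z 0.06717434569067791
face y [-0.055  -0.0548 -0.0545 -0.0544] 0.05879609719182839
tops y [-0.1253 -0.1251 -0.1183 -0.098  -0.0967] x [-0.0118 -0.0116  0.0018  0.0139  0.0156]
side
outline ((-1.5754890441894531, 0.2722320556640625), (118.4593734741211, 321.24273681640625), 0.6622611880302429)
rail 1 16 deg 1.3176211511725235 x0 0.04662263138701948
rail -1 16 deg 0.43712857496133756 x0 -0.043712568905126224
stop y [0.1352 0.138  0.1413 0.1447 0.1495] z 0.0678879111309287
face y [-0.0605 -0.0587 -0.0578 -0.0562] 0.0596539969251863
tops y [-0.1315 -0.1299 -0.1232 -0.1013 -0.0988] x [-0.0109 -0.0105  0.0017  0.0143  0.0151]
carton 1 [-0.62  0.58  1.65 -0.    0.91 -0.4 ]
carton -1 [-0.62  0.58  1.65 -0.    0.91  2.75]
tray 1 [-0.04  0.46  1.86 -0.    0.82 -0.11]
tray -1 None
grip 1 [-0.39  0.49  1.75 -0.    0.9  -2.03]
grip -1 [-0.39  0.49  1.75 -0.    0.9   1.11]
placeb 1 [-0.04  0.46  1.86 -0.    0.82 -0.11]
placeb -1 None
batt 1 [ 0.64  0.53  2.1  -1.43  0.43  0.56]
batt -1 [ 0.64  0.53  2.1  -1.43  0.43 -2.58]
```

```bash
cat >> h.py <<'E'
YAW=np.radians(4.5); O=np.array([.5172,-.055])
def Rz(a):
    y=np.array([np.cos(a),np.sin(a),0]);z=np.array([0,0,-1.]);return np.c_[np.cross(y,z),y,z]
def W(x,y,z):
    c,s=np.cos(YAW),np.sin(YAW);return [O[0]+c*x-s*y,O[1]+s*x+c*y,z]
def st(msg=''):
    print(msg,'t',m.current_time(),'tcp',np.round(m.current_ee_pos(),4),'F',np.round(m.current_force(),1),'w',round(m.current_grip_width(),3),'gf',m.current_grip_force())
E
python3 - <<'E'
from h import *
R=Rz(np.radians(-13))
m.set_gripper(1.0,40)
m.move_ptp([.5048,-.3053,.17],R); st('above')
m.move_l([.5048,-.3053,.017],max_speed=.12); st('down')
m.set_gripper(0.0,35); st('grip')
m.move_l([.5048,-.3053,.19],max_speed=.12); st('lift')
m.move_ptp(W(0,.080,.19),Rz(YAW)); st('over')
grab('side','s1.png')
n=np.array([-.5633,.0967,.8205]);n/=np.linalg.norm(n)
y=np.cross([0,0,1],-n);y/=np.linalg.norm(y);B=np.c_[np.cross(y,-n),y,-n]
for d in(0,.05,.1,.15):
  for s in (1,-1):
    q=m.inverse_kinematics(np.array([.4647,.2646,.0645])+n*(d-.008),B@np.diag([s,s,1]));print(d,s,None if q is None else np.round(q,2))
E
```

```text
above t 4.3167 tcp [ 0.5051 -0.3047  0.17  ] F [-0.4  0.  -0.5] w 0.999 gf 0.0
down t 5.7417 tcp [ 0.5052 -0.3056  0.0177] F [ 0.3  0.3 -0.3] w 1.0 gf 0.0
grip t 6.0417 tcp [ 0.5052 -0.3055  0.0177] F [-1.3  0.7  5.5] w 0.789 gf 40.25025486946106
lift t 7.6333 tcp [ 0.5045 -0.3051  0.1892] F [ 0.2 -0.6 -1.8] w 0.79 gf 39.86962080001831
over t 8.8833 tcp [0.5112 0.0239 0.19  ] F [ 0.7  0.9 -2.2] w 0.787 gf 39.818891286849976
0 1 [ 0.63  0.54  2.09 -1.44  0.43  0.56]
0 -1 [ 0.63  0.54  2.09 -1.44  0.43 -2.59]
0.05 1 [ 0.68  0.43  2.12 -1.25  0.47  0.39]
0.05 -1 [ 0.68  0.43  2.12 -1.25  0.47 -2.75]
0.1 1 [ 0.73  0.31  2.14 -1.07  0.54  0.24]
0.1 -1 None
0.15 1 [ 0.79  0.21  2.15 -0.93  0.63  0.12]
0.15 -1 None
```

View pics/s1.png

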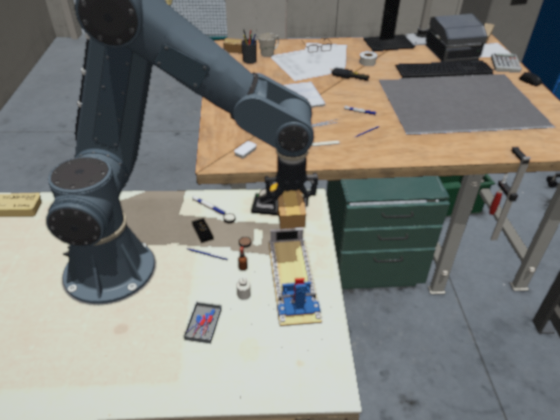

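The picture shows the carton held level at (291,210), over the stop end of the carrier at (287,235). Now I lower it.

Run:
```python
from fit import *
m.move_l(W(0,.080,.04),max_speed=.12); st('low')
z=.034
while z>.024:
    m.move_l(W(0,.080,z),max_speed=.03); f=m.current_force()
    if f[2]>1.5: break
    z-=.002
st('down')
m.set_gripper(1.0); st('rel')
m.move_l(W(0,.080,.16),max_speed=.15)
y=.265
m.move_ptp([.37,.28,.22],Rz(YAW)); st('away')
for c in("top","side"):
    p,d=grab(c,c+'2.png' if c=="top" else None);P=cloud(c,d)
    Q=P.copy();C,s=np.cos(YAW),np.sin(YAW);Q[...,:2]=(P[...,:2]-O)@np.array([[C,-s],[s,C]])
    rect(Q,'carton local',[0,.078],.06,.056,.068)
    rect(Q,'stop',[0,.15],.02,.056,.068)
```

```text
low t 10.3333 tcp [0.5113 0.0247 0.0406] F [-0.  -0.3 -2.1] w 0.789 gf 39.876065254211426
down t 11.4333 tcp [0.5109 0.0248 0.0295] F [-8.1 -0.5 22.5] w 0.787 gf 43.32799851894379
rel t 11.7583 tcp [0.511  0.0248 0.0279] F [-0.1  0.1 -0. ] w 1.003 gf 0.0
away t 13.9333 tcp [0.3704 0.2794 0.2196] F [-0.3 -1.  -1.1] w 1.001 gf 0.0
carton local 683 [-0.5 82.4] [ 68.  110.3] 0.2 medz 0.0611 mean [-0.0013  0.0828  0.0612]
stop 59 [  0.7 141.3] [19.6 39.9] 86.5 medz 0.0607 mean [0.0013 0.1408 0.0605]
carton local 669 [ 4.6 78.9] [116.5  78.6] 89.7 medz 0.0638 mean [-0.0013  0.0753  0.0636]
stop 49 [-1.000e-01  1.391e+02] [20.6 36.5] 85.7 medz 0.0623 mean [-0.0009  0.1413  0.0627]
```

View pics/top2.png

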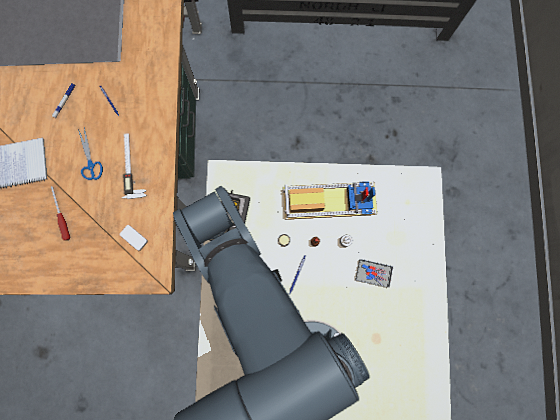

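The top view shows the carton lying between the rails at (307,200), within about 0.5 mm of the centreline and parallel to it. Next is the battery.

```bash
cat >> h.py <<'E'
n=np.array([-.5633,.0967,.8205]);n/=np.linalg.norm(n)
_y=np.cross([0,0,1],-n);_y/=np.linalg.norm(_y);B=np.c_[np.cross(_y,-n),_y,-n]
G=np.array([.4647,.2646,.0645])-.008*n
E
python3 - <<'E'
from h import *
m.move_ptp(G+.12*n,B); st('pre')
m.move_l(G+.04*n,max_speed=.15)
m.move_l(G,max_speed=.06); st('at')
m.set_gripper(0.0,35); st('grip')
m.move_l(G+.03*n,max_speed=.06);m.move_l(G+.13*n,max_speed=.15); st('lift')
m.move_ptp(W(0,.081,.2),Rz(YAW)); st('over')
grab('side','s3.png'); p,d=grab('side'); 
s=cv2.imread('pics/s3.png')[150:300,220:360];cv2.imwrite('pics/s3c.png',cv2.resize(s,None,fx=4,fy=4,interpolation=cv2.INTER_CUBIC))
E
```

```text
pre t 14.9833 tcp [0.4022 0.2752 0.1567] F [ 0.2  0.2 -0.5] w 1.0 gf 0.0
at t 16.4833 tcp [0.4691 0.2639 0.0582] F [0.4 0.5 0.8] w 1.0 gf 0.0
grip t 16.9417 tcp [0.4692 0.264  0.0583] F [-4.2  0.9  5.4] w 0.507 gf 35.32370924949646
lift t 18.4083 tcp [0.3961 0.2762 0.164 ] F [ 0.3 -0.4 -1.5] w 0.508 gf 35.88072180747986
over t 19.5083 tcp [0.5102 0.0261 0.1992] F [-0.1  0.4 -2.2] w 0.508 gf 35.8965128660202
```

View pics/s3c.png

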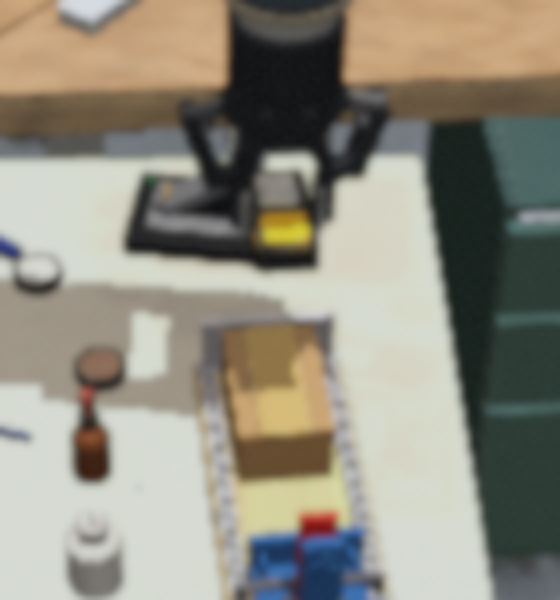

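The crop shows the battery held lengthways, face up with the yellow end towards -y, at (283,215). The carton sits below it at (275,395). I'll check its offset and tilt at a low hover.

Run:
```python
from h import *
m.move_l(W(0,.081,.085),max_speed=.15); m.dwell(.2); st()
p,d=grab('side','s4.png');P=cloud('side',d);C,s=np.cos(YAW),np.sin(YAW)
L=P.copy();L[...,:2]=(P[...,:2]-O)@np.array([[C,-s],[s,C]])
def pr(n,lo,hi):
    k=((L>lo)&(L<hi)).all(-1);a=L[k];print(n,len(a));return a
a=pr('carton front',[-.025,0,.022],[.025,.05,.052]);print(np.round(np.percentile(a[:,1],[10,50,90]),4))
a=pr('bat front',[-.015,.01,.086],[.015,.06,.099]);print(np.round(np.percentile(a[:,1],[10,50,90]),4) if len(a) else 0)
a=pr('bat top',[-.016,.02,.099],[.016,.11,.112]);
if len(a):
    f=np.linalg.lstsq(np.c_[a[:,:2],np.ones(len(a))],a[:,2],rcond=None)[0];print('slopes x,y deg',np.degrees(f[:2]),np.percentile(a[:,1],[1,50,99]),np.median(a[:,2]))
k=((L>[-.04,.0,.078])&(L<[.04,.12,.115])).all(-1)
yel=k&(p[...,0]>150)&(p[...,2]<90);a=L[yel];print('yellow',len(a),np.round(np.percentile(a,[3,50,97],axis=0),4))
```

```text
t 20.725 tcp [0.5113 0.0257 0.0857] F [-0.4 -0.1 -1.8] w 0.505 gf 35.89634656906128
carton front 130
[0.0238 0.026  0.0283]
bat front 38
[0.0373 0.0394 0.0428]
bat top 212
slopes x,y deg [0.74278148 1.03807959] [0.0384763  0.06917595 0.1084722 ] 0.10603945392544781
yellow 72 [[-0.0122  0.0438  0.1028]
 [ 0.0006  0.0566  0.107 ]
 [ 0.014   0.0683  0.1097]]
```

Run:
```python
from h import *
Y=.0793
m.move_l(W(0,Y,.069),max_speed=.08); f0=m.current_force()[2]; st()
z=.068
while z>.058:
    m.move_l(W(0,Y,z),max_speed=.02); f=m.current_force()[2]
    if f>f0+2: break
    z-=.001
st('down')
m.set_gripper(0.75); st('rel')
m.move_l(W(0,Y,.12),max_speed=.1)
m.move_l(W(0,Y,.22),max_speed=.25)
m.set_gripper(0.75)
m.move_ptp(W(0,-.113,.22),Rz(YAW+np.pi/2)@np.diag([-1,-1,1])); st('above grip')
p,d=grab('side','s5.png');P=cloud('side',d);C,s=np.cos(YAW),np.sin(YAW)
L=P.copy();L[...,:2]=(P[...,:2]-O)@np.array([[C,-s],[s,C]])
def pr(n,lo,hi):
    k=((L>lo)&(L<hi)).all(-1);a=L[k];print(n,len(a));return a
a=pr('carton front',[-.025,0,.022],[.025,.05,.052]);print(np.round(np.percentile(a[:,1],[10,50,90]),4))
a=pr('bat front',[-.015,.01,.068],[.015,.06,.08]);print(np.round(np.percentile(a[:,1],[10,50,90]),4) if len(a) else 0)
a=pr('bat top',[-.03,.02,.079],[.03,.135,.094]);
f=np.linalg.lstsq(np.c_[a[:,:2],np.ones(len(a))],a[:,2],rcond=None)[0];print('slopes',np.degrees(f[:2]),np.median(a[:,2]))
print(cv2.minAreaRect((a[:,:2]*1000).astype(np.float32)))
cv2.imwrite('pics/s5c.png',cv2.resize(cv2.imread('pics/s5.png')[190:340,220:360],None,fx=4,fy=4,interpolation=cv2.INTER_CUBIC))
```

```text
t 21.125 tcp [0.5106 0.024  0.0685] F [-0.5  0.3 -1.6] w 0.508 gf 35.89024364948273
down t 22.375 tcp [0.5111 0.024  0.0647] F [-4.2 -0.7  9.2] w 0.51 gf 37.23991513252258
rel t 22.7083 tcp [0.511 0.024 0.064] F [ 0.  -0.7 -0.4] w 0.749 gf 0.0
above grip t 25.3083 tcp [ 0.526  -0.1672  0.2198] F [ 0.2 -0.2 -0. ] w 0.754 gf 0.0
carton front 121
[0.0233 0.026  0.0281]
bat front 38
[0.0368 0.0383 0.0418]
bat top 308
slopes [1.37047116 0.15669581] 0.085001776270864
((-0.6550312042236328, 78.13616943359375), (88.56509399414062, 43.75221633911133), 88.14542388916016)
```

View pics/s5c.png

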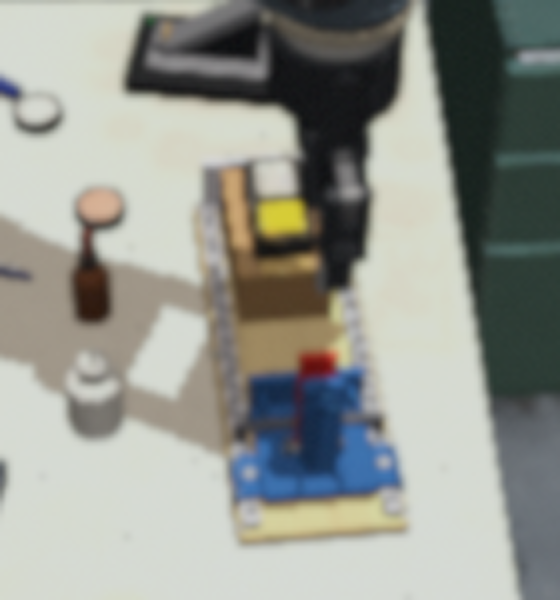

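The battery lies flat and lengthways on the carton at (283,205), with the follower behind it and the tab at (318,362). Next I pinch the tab, biasing the TCP about 6 mm towards the fixed ear because only the tab travels.

Run:
```python
from h import *
yv=np.array([-np.sin(YAW),np.cos(YAW),0])
x0=.0012;y0=-.119
m.move_l(W(x0,y0,.22),max_speed=.1)
m.move_l(W(x0,y0,.125),max_speed=.15);m.move_l(W(x0,y0,.087),max_speed=.08);st('at')
m.set_gripper(0.0,60);st('pinch'); print('mm',85*m.current_grip_width(),'Fy',m.current_force()@yv)
for y in (y0+.005,y0+.010,):
    m.move_l(W(x0,y,.087),max_speed=.03);st('mv');print('Fy',m.current_force()@yv)
p,d=grab('top','t6.png');p,d=grab('side','s6.png')
cv2.imwrite('pics/s6c.png',cv2.resize(cv2.imread('pics/s6.png')[190:340,220:360],None,fx=4,fy=4,interpolation=cv2.INTER_CUBIC))
```

```text
at t 27.0167 tcp [ 0.5278 -0.1736  0.087 ] F [ 0.2  0.1 -0.4] w 0.751 gf 0.0
pinch t 27.525 tcp [ 0.528  -0.1736  0.0878] F [-1.1 -1.1  6. ] w 0.165 gf 57.86858978681266
mm 14.047727691620079 Fy -1.0106973918344417
mv t 27.8417 tcp [ 0.5276 -0.169   0.0878] F [-2.4 -3.8  5.4] w 0.163 gf 59.08298498019576
Fy -3.5719659416162695
mv t 28.1583 tcp [ 0.5273 -0.1641  0.0878] F [-0.5 -4.4  5.3] w 0.165 gf 59.25618732813746
Fy -4.370650802863463
```

View pics/s6c.png

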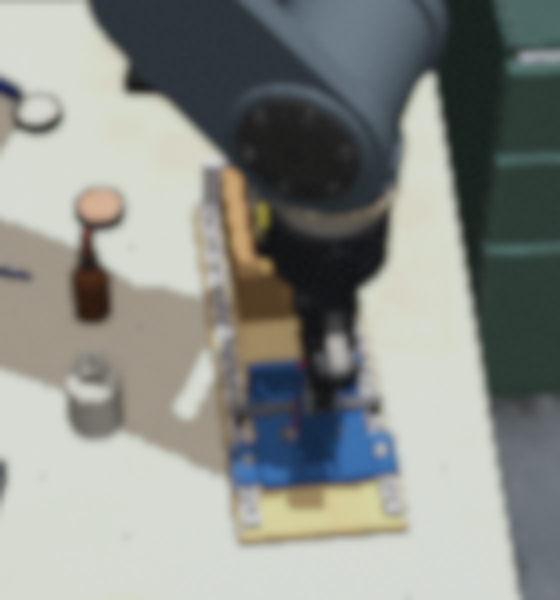

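It is pinched (14 mm opening), and the follower's rear edge has moved up from about row 495 to 480, so it slides. I'll push on to snug, watching the force.

Run:
```python
from h import *
yv=np.array([-np.sin(YAW),np.cos(YAW),0]);x0=.0012;z=.0875
m.move_l(W(x0,-.046,z),max_speed=.06);print('F',m.current_force()@yv,m.current_grip_width())
y=-.046
while y<-.020:
    y+=.0015;m.move_l(W(x0,y,z),max_speed=.03)
    F=-m.current_force()@yv; a=(m.current_ee_pos()[:2]-O)@yv[:2]
    print(round(y,4),round(a,4),round(F,1))
    if F>24: break
m.dwell(.2);st('snug')
p,d=grab('side');p,d=grab('top','t7.png')
```

```text
F -5.318443812682299 0.16199077446164004
-0.0445 -0.0451 5.1
-0.043 -0.0436 7.0
-0.0415 -0.0421 5.9
-0.04 -0.0406 6.6
-0.0385 -0.0391 5.6
-0.037 -0.0376 6.3
-0.0355 -0.0363 7.5
-0.034 -0.0349 9.2
-0.0325 -0.0334 9.1
-0.031 -0.0319 8.4
-0.0295 -0.0316 17.7
-0.028 -0.0315 29.0
snug t 32.6583 tcp [ 0.5214 -0.0863  0.0879] F [  1.  -30.1  -3.5] w 0.158 gf 68.81454028654844
```

Run:
```python
from fit import *
x0=.0012
m.move_l(W(x0,-.0293,.0875),max_speed=.03);st('ease')
m.set_gripper(0.7);st('rel')
m.move_l(W(x0,-.033,.16),max_speed=.1);m.move_l(W(x0,-.033,.25),max_speed=.2)
m.move_ptp([.35,-.30,.3],Rz(YAW+np.pi/2)@np.diag([-1,-1,1]));m.dwell(.2);st('away')
C,s=np.cos(YAW),np.sin(YAW)
for c in("top","side"):
    p,d=grab(c,c+'8.png');P=cloud(c,d)
    L=P.copy();L[...,:2]=(P[...,:2]-O)@np.array([[C,-s],[s,C]])
    rect(L,'carton+stop top',[0,.08],.072,.056,.068)
    rect(L,'battery',[0,.087],.06,.077,.095)
    rect(L,'tab+ear',[0,-.025],.035,.105,.13)
cv2.imwrite('pics/s8c.png',cv2.resize(cv2.imread('pics/side8.png')[190:340,220:360],None,fx=4,fy=4,interpolation=cv2.INTER_CUBIC))
```

```text
ease t 33.0083 tcp [ 0.5214 -0.0864  0.0879] F [  2.9 -19.8  -2.5] w 0.165 gf 64.94693065993488
rel t 33.5083 tcp [ 0.5207 -0.0841  0.0876] F [-0.4  0.2  0.4] w 0.7 gf 0.0
away t 36.2583 tcp [ 0.3506 -0.2994  0.2997] F [ 0.1  0.9 -0. ] w 0.7 gf 0.0
carton+stop top 407 [-0.2 88.8] [124.8  98.3] 89.1 medz 0.0612 mean [-0.0043  0.0982  0.0612]
battery 337 [-0.6 88. ] [84.  43.8] 89.0 medz 0.0821 mean [-0.0014  0.0888  0.0824]
tab+ear 53 [  0.8 -23. ] [29.5 28.1] 86.5 medz 0.1164 mean [-0.0004 -0.0244  0.1157]
carton+stop top 348 [ 1.7 84.3] [130.2  98.2] 89.9 medz 0.0631 mean [-0.0037  0.0792  0.0628]
battery 329 [-0.3 85.1] [90.9 42.7] 89.2 medz 0.0847 mean [-0.0007  0.0816  0.0848]
tab+ear 114 [  0.4 -25.5] [36.1 26.5] 89.5 medz 0.1157 mean [ 0.0007 -0.0277  0.1154]
```

View pics/s8c.png

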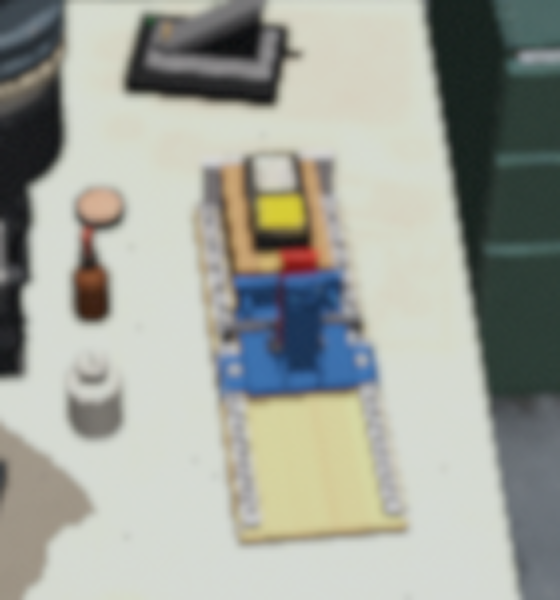

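The crop shows the follower up against the carton (face at about row 275) and the tab sprung free at (300,262). The battery is flat and centred at (277,200), and the bottle, weight and puck are where they were. Handing in.

```bash
python3 -c "
from bench import manip as m
print(m.sign_off(),m.current_time())"
```

```text
the job is handed in; nothing more can be done
the job is handed in; nothing more can be done
```

The job is handed in: the carton is in the tray snug against the end stop, the battery lies face up, flat and centred on it, the follower is locked, and the bottle, weight and puck were left where they were, with about 36 s on the robot's clock.

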